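Set the paper-gap lever to its third click and run a feed test

TASK

With a fingertip, push the printer's sliding paper-gap lever away from its parked end through its clicks and stop in the third notch, without going past it; then press the large round feed button on the service box right down and let it go. Nothing is to be pinched or lifted: leave the small button, the printer's upright release lever and the things lying about as they are.

Things in the scene. Friction and masses are not known exactly. Their poses are not given: they have to be found in the camera images.
- printer: white desktop forms printer, fixed, 280 mm deep (its x), 360 mm wide (its y). Origin: centre of its underside. x points from its front (the robot's side) to its back, y to its left as the robot sees it, z up. Flat top deck 110 mm above the bench; a hood 35 mm higher covers x 5 to 135, y -45 to 175 mm. The lever's slot is on the deck at y = -125 mm, a black dash beside each of its four notches.
- gap_lever (a joint): lever travel along the printer's +x, m: 0 at the parked end (robot's side), stop at 0.076; starts at 0.001 to 0.007. It slides freely to 0.010, then clicks over ridges at 0.0165, 0.0315, 0.0465, 0.0615 into notches at 0.024, 0.039, 0.054 (third), 0.069, with 1.5 mm play. A ridge takes about 4 to 6 N; 1.5 mm past its crest the lever snaps into the notch by itself and stays.
- lever_face (a point): middle of the lever's flat near face (the face towards the robot, which is pushed), 15.5 mm above the deck. The lever is an upright grey tab 12 mm thick (printer x), 34 mm wide (printer y), its top 29.5 mm above the deck. The point's axes are those of the printer. The deck in front of it is clear. In a notch, the tab's middle is level with that notch's dash.
- lever_near: near half of the lever's tab: its near face and left end. Only for telling whether the tab is pinched (near and far halves touched at once).
- lever_far: far half of the lever's tab: its far face and right end.
- release_lever (a joint): angle of the upright grey release lever near the deck's left end (printer x -55 mm, y 155 mm, 57 mm tall), rad; 0 is upright. Leave it.
- service_box: grey service box fixed to the bench, 85 mm (its x) by 150 mm (its y), 40 mm high. Origin: centre of its underside. Its y axis points to its left as the robot sees it. The large button is on its left half, the small one on its right half, 81 mm apart.
- feed (a joint): how far the large round feed button (36 mm across) is pressed, m: 0 up, 0.006 fully down (about 5 N). It springs back.
- feed_top (a point): centre of the top of the feed button, which is pressed straight down.
- power (a joint): how far the small round button (16 mm across) is pressed, m: 0 up, 0.005 down. Leave it.
- jar: small closed jar, 44 mm across, 45 mm tall, on the printer's deck; origin at its underside. Leave it.
- driver: screwdriver lying on the bench; origin at its underside. Leave it.
- tape: roll of black tape lying flat, 90 mm across, 24 mm tall; origin at its underside. Leave it.
- can: spray can, 52 mm across, 150 mm tall, at the back; origin at its underside. Leave it.
- mug: white mug, 90 mm tall; origin at its underside. Leave it.
- roller: spare rubber roller 200 mm long in two 28 mm high black end blocks, lying on the bench; origin at its underside. Leave it.
Not all that is in view belongs to the job. Leave any orange or yellow look-alike of the service_box alone.

How it is judged (in metres and radians):
On the way, in this order (a step that is already met when the one before it is completed fails the run):
1. the paper-gap lever rests in its third notch (value of joint gap_lever between 0.0505 and 0.0575 m), for 0.3 s.
2. the large feed button is pressed down (value of joint feed above 0.0045 m), for 0.1 s.
At the end, for the whole second after the job is handed in: the lever sits in its third notch (0.054 m, within 3.5 mm), the feed button is up again (under 1.5 mm), the small button is up and the release lever is upright within 0.15 rad (all of step 1 and value of joint each of feed, power below 0.0015 m and value of joint release_lever between -0.15 and 0.15 rad); the robot touches nothing.
It fails at once if the lever went over the ridge past the third notch (value of joint gap_lever above 0.0615 m).
It fails at once if the feed button was pressed while the lever was not in the third notch (value of joint feed above 0.003 m and (value of joint gap_lever below 0.0505 m or value of joint gap_lever above 0.0575 m)).
It fails at once if the lever was pinched (near and far halves both pressed by the fingers) (contact force between the fingers and lever_near above 1 N and contact force between the fingers and lever_far above 1 N).
It fails at once if the small button was pressed or the release lever moved (value of joint power above 0.003 m or value of joint release_lever above 0.15 rad or value of joint release_lever below -0.15 rad).
It fails at once if a bystander was lifted, carried or knocked more than 25 mm (distance of any of jar, driver, tape, can, mug, roller from where it was at the start of the episode above 0.025 m).
It also fails if it takes over 48 s, if anything falls off the work surface, if the arm or the gripper's body presses on something with over 40 N, if the wrist force passes 120 N, or if a joint passes its speed limit or range.

ROBOT

A 6-joint arm with a two-finger parallel gripper is mounted at the origin on the work surface. World frame = base frame: x ahead of the robot, y to its left, z up, the work surface at z = 0. Lengths are in m, angles in degrees, forces in N, time in s.
With the tool pointing down it reaches from about 0.35 to 0.875 m from the base axis. Payload 4.2 kg.
Tool frame: the origin (TCP) lies at the very end of the fingers, on their centre line; the grasp point (between the pads) lies 19 mm behind it (r.grip_point_offset is the distance from the TCP to the grasp point, in m); z points along the fingers, y is the line along which they close (so a half turn about z gives the same grasp; the last joint's range is limited). The gripper opens to 87 mm and grips with 3 to 60 N. Pads are 19 mm wide; open, the fingers measure 117 mm over their backs; the gripper's body (75 mm by 190 mm) begins 51 mm behind the grasp point.
Start: joints at [90.963, 22.042, 0.453, 0, -68.411, -14.817], TCP at [0.15, 0.607, 0.223] pointing down, gripper open.
Joint ranges: [-179.83, 179.83], [-69.29, 118.12], [-61.27, 80.66], [-181.25, 117.63], [-171.15, -9.14], [-177.46, 177.46]. Speed limits (degrees/s): [159.86, 159.86, 180, 180, 180, 180].

INTERFACE

Orientations are given as a 3x3 rotation matrix whose columns are the frame's x, y, z axes.
In Python, from station import r, cams gives the robot as it stands. The module is installed in compiled form; this text tells all that it offers.
- The arm moves only by the shell command python3 -m handwheel 'ROWS'. ROWS is JSON, a list that holds one entry, the list of rows, each a list of 7 numbers: the turn, a rotation vector about the tool's x, y, z in units of 6 degrees (1.0 is 6 degrees), then the shift along the tool's x, y, z in m, then the finger opening in m, from 0 to 0.087. In form: [[[ax, ay, az, x, y, z, jaw], ...]]. A call has 1 to 12 rows; each row shifts and turns the commanded pose from where the row before left it, along the tool's axes as they then stand; what a row does not reach is not made up. A row lasts 1/10 s, in which the tool goes at most 50 mm and 8.59 degrees, less where a joint would pass 70% of its speed; a pose out of reach is approached as far as the arm can. A call with a gripper value outside its range is refused whole. The fingers move at their own pace and stop on an object; the grip force is fixed at half the most. Time passes only in rows, so rows that do not move let the fingers close. It gives the time, the measured TCP pose, the force, the opening and the grip force at its end, in the units of the state.
- r.sense(): the state, without advancing time (a new reading comes with each control period).
- cams.capture(name): name is "side" or "top"; returns the picture (384x512x3 uint8, red, green, blue); there is no depth.
- cams.get_calibration(name): a dict with "camera_matrix" (3x3 intrinsics, pixels), "k1" (the pictures are not rectified: a ray, as slopes to the right and down, at radius r is drawn at 1 + k1 r^2 times it, then the intrinsics apply), "rvec" (rotation vector, rad) and "tvec" (3), from world to camera coordinates, as OpenCV has them. Camera axes: x right, y down, z forward; pixel columns grow to the right and rows downward; lengths in m; the calibration is good to about 2 mm. A picture is of the moment at which its call begins. get_calibration takes no time and is no camera call.
- r.finish_job(): hands the job in; it is judged then, once.
The state is a dict: "time_s": time; "joints": joint angles; "joint_velocities": joint speeds; "effort": joint torques, N m; "tcp_pos": TCP position; "ee_rot": TCP orientation; "wrist_force": force on the tool from outside, world axes, zero at the start; "moment": the same for the moment, N m; "gripper_width": opening from 0.0 (shut) to 1.0 (fully open); "gripper_force": force on a finger pad.
Only numpy, scipy, OpenCV 4.12 (cv2) and the standard library are available. Lean on these libraries where they do the work, as an engineer would, in place of code of your own. Each camera call takes 0.05 s, during which the arm holds its last target. There are 200 camera calls.

## Working session

There is one attempt and no reset: what is moved stays moved. The work goes in short steps, Python scripts to look and compute and a shell command to move; the robot and the scene stay as the last step left them, time stands still between calls to the robot, and variables do not carry over. Pictures are saved under pics/ and viewed, at most 10 in all, crops included, and the job is handed in when it is done.

```bash
mkdir -p pics
cat > h.py <<'E'
import numpy as np, cv2
from station import r, cams
def cal(n):
    c=cams.get_calibration(n);R=cv2.Rodrigues(np.array(c["rvec"],float))[0]
    return np.array(c["camera_matrix"],float),float(c["k1"]),R,np.array(c["tvec"],float).ravel()
def ray(n,u,v):
    K,k,R,t=cal(n)
    p=cv2.undistortPoints(np.array([[[u,v]]],float),K,np.array([k,0,0,0.]))[0,0]
    return -R.T@t,R.T@np.array([p[0],p[1],1])
def plane(n,u,v,z):
    o,d=ray(n,u,v);return o+d*(z-o[2])/d[2]
def proj(n,P):
    K,k,R,t=cal(n)
    return cv2.projectPoints(np.array(P,float).reshape(-1,1,3),R,t,K,np.array([k,0,0,0.]))[0][:,0]
E
python3 - <<'E'
from h import *
for n in("side","top"):
    im=cams.capture(n)[:,:,::-1]; cv2.imwrite(f"pics/{n}0.png",im)
    cv2.imwrite(f"pics/{n}0b.png",cv2.resize(im,(800,600),interpolation=cv2.INTER_CUBIC)); print(n,ray(n,256,192))
s=r.sense();print(s["time_s"],s["tcp_pos"],s["ee_rot"])
E
```

```text
side (array([ 0.37552769, -0.99750564,  1.01916597]), array([ 0.10888176,  0.70868611, -0.69709301]))
top (array([ 0.17197607, -0.04078943,  1.57618805]), array([ 0.21062335, -0.01564848, -0.97748533]))
0.1 [0.14949173 0.60631904 0.22157196] [[ 9.70876095e-01 -2.39581866e-01 -3.69708891e-04]
 [-2.39582132e-01 -9.70874229e-01 -1.90604048e-03]
 [ 9.77119023e-05  1.93910479e-03 -9.99998115e-01]]
```

View pics/top0b.png

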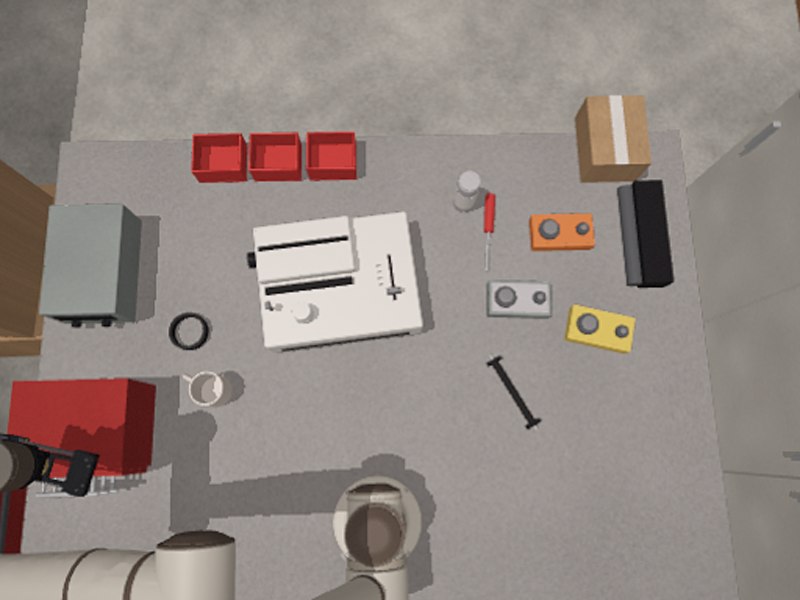

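View pics/side0b.png

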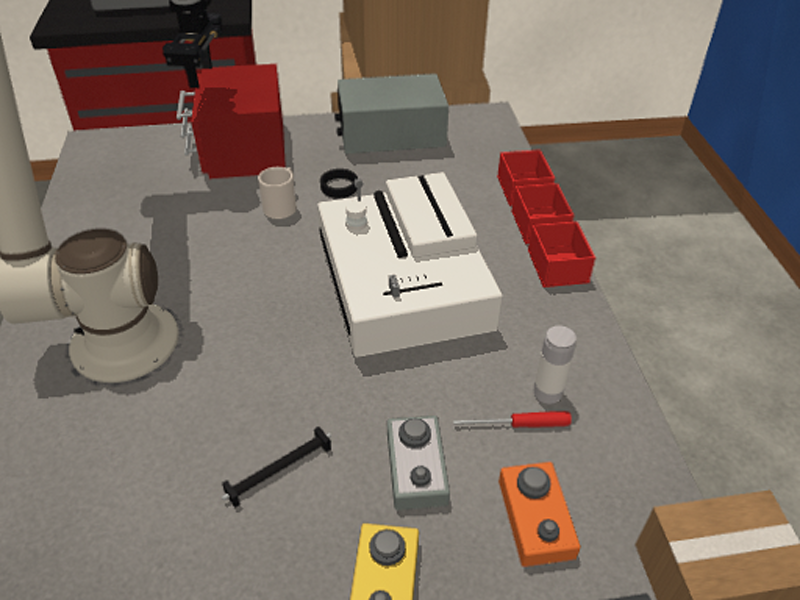

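The top view (800×600) shows the printer at about x 255–420, y 212–348, with the lever near (395,291). The grey box spans about (487–551, 281–317), with its large button at (506,297). In the side view the lever is at about (395,286) and the feed button at (415,432). I'll zoom in on these next.

Run:
```python
from h import *
t=cv2.imread("pics/top0.png");s=cv2.imread("pics/side0.png")
def crop(im,u,v,w,h,k): return cv2.resize(im[v:v+h,u:u+w],None,fx=k,fy=k,interpolation=cv2.INTER_NEAREST)
a=np.hstack([crop(t,230,150,50,50,8)[:300],crop(s,240,165,50,50,8)[:300]])
b=np.hstack([crop(t,305,170,50,37,8),crop(s,240,260,50,37,8)])
cv2.imwrite("pics/z0.png",np.vstack([a,b])[:600])
# deck mask in top view
hsv=cv2.cvtColor(t,cv2.COLOR_BGR2HSV)
m=((hsv[:,:,2]>195)&(hsv[:,:,1]<40)).astype(np.uint8)
m=cv2.morphologyEx(m,cv2.MORPH_CLOSE,np.ones((9,9)))
n,l,st,c=cv2.connectedComponentsWithStats(m)
i=1+np.argmax(st[1:,4]);print(st[i],c[i])
cs=cv2.findContours((l==i).astype(np.uint8),0,2)[0]
cn=max(cs,key=cv2.contourArea)
for p in cv2.approxPolyDP(cn,4,True)[:,0]: print(p,plane("top",*p,.110).round(4),plane("top",*p,.145).round(4))
```

```text
[ 162  136  108   86 7559] [214.40322794 177.7844953 ]
[259 137] [ 0.6937 -0.0803  0.11  ] [ 0.6813 -0.0794  0.145 ]
[162 146] [0.6667 0.2734 0.11  ] [0.6549 0.2659 0.145 ]
[169 220] [0.3945 0.2425 0.11  ] [0.3892 0.2358 0.145 ]
[269 208] [ 0.4292 -0.1087  0.11  ] [ 0.423  -0.1071  0.145 ]
```

View pics/z0.png

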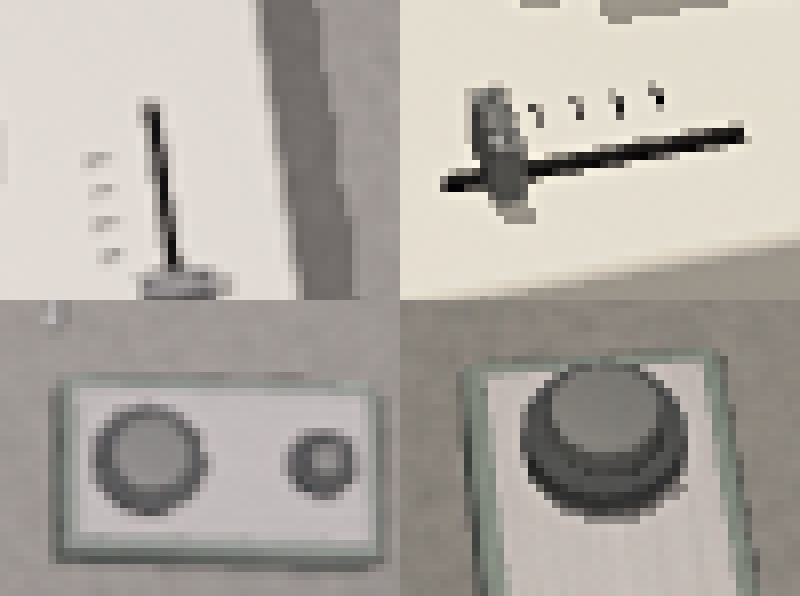

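The crop shows the four dashes; the third notch is the third from the robot's side, at side crop (617,103) and top crop (103,190). The lever is still at the parked end, and the button centre is at top crop (148,458) and side crop (606,408).

Run:
```python
from h import *
T=lambda x,y,o=(230,150),y0=0:(o[0]+x/8-.5,o[1]+(y-y0)/8-.5)
S=lambda x,y,o=(240,165),y0=0:(o[0]+(x-400)/8-.5,o[1]+(y-y0)/8-.5)
dt=[plane("top",*T(*p),.11) for p in[(112,256),(106,223),(103,190),(97,160)]]
ds=[plane("side",*S(*p),.11) for p in[(538,114),(577,106),(617,103),(657,96)]]
print(np.round(dt,4),np.round(ds,4),sep="\n")
print("slot side",plane("side",*S(443,184),.11),plane("side",*S(743,134),.11))
print("slot top far",plane("top",*T(151,104),.11),"near part",plane("top",*T(175,268),.11))
print("tab top side corner near/far",[plane("side",*S(*p),.1395) for p in[(470,90),(508,90),(528,142),(490,150)]])
def tri(a,b):
    o1,d1=ray("top",*a);o2,d2=ray("side",*b)
    k=np.linalg.lstsq(np.c_[d1,-d2],o2-o1,rcond=None)[0]
    return (o1+k[0]*d1+o2+k[1]*d2)/2,np.linalg.norm(o1+k[0]*d1-o2-k[1]*d2)
print("feed",tri(T(148,458,(305,170),300),S(606,408,(240,260),300)))
P=np.array([plane("top",*p,.11) for p in [(269,208),(169,220)]]);print(plane("top",*T(148,458,(305,170),300),.055))
```

```text
[[ 0.5273 -0.0205  0.11  ]
 [ 0.5426 -0.0181  0.11  ]
 [ 0.5579 -0.017   0.11  ]
 [ 0.5719 -0.0146  0.11  ]]
[[ 0.5274 -0.0194  0.11  ]
 [ 0.542  -0.017   0.11  ]
 [ 0.5566 -0.0173  0.11  ]
 [ 0.5715 -0.0155  0.11  ]]
slot side [ 0.48902157 -0.05107359  0.11      ] [ 0.59870178 -0.03944447  0.11      ]
slot top far [ 0.59752789 -0.03940463  0.11      ] near part [ 0.52116909 -0.04854562  0.11      ]
tab top side corner near/far [array([ 0.50067633, -0.03570514,  0.1395    ]), array([ 0.51387012, -0.03744464,  0.1395    ]), array([ 0.51704345, -0.0647977 ,  0.1395    ]), array([ 0.50349975, -0.06708025,  0.1395    ])]
feed (array([ 0.50561337, -0.31249168,  0.05802658]), np.float64(0.0032295927566885355))
[ 0.50462908 -0.3131207   0.055     ]
```

```bash
python3 -m handwheel '[[[0,0,0,0,0,-0.03,0],[0,0,0,0,0,-0.03,0],[0,0,0,0.0295,0.0352,0,0],[0,0,0,0.0295,0.0352,0,0],[0,0,0,0.0295,0.0352,0,0],[0,0,0,0.0295,0.0352,0,0],[0,0,0,0.0295,0.0352,0,0],[0,0,0,0.0295,0.0352,0,0],[0,0,0,0.0295,0.0352,0,0],[0,0,0,0.0295,0.0352,0,0]]]'
python3 -m handwheel '[[[0,0,0,0.0295,0.0352,0,0],[0,0,0,0.0295,0.0352,0,0],[0,0,0,0.0295,0.0352,0,0],[0,0,0,0.0295,0.0352,0,0],[0,0,0,0.0295,0.0352,0,0],[0,0,0,0.0295,0.0352,0,0],[0,0,0,0.0295,0.0352,0,0],[0,0,0,0.0295,0.0352,0,0],[0,0,-1.1,0,0,0,0],[0,0,-1.1,0,0,0,0],[0,0,-1.13,0,0,0,0],[0,0,0,0,0,0,0]]]'
```

```text
time_s: 1.1
tcp_pos: [0.3115, 0.2749, 0.2824]
ee_rot: [[0.971, -0.239, -0.0], [-0.239, -0.971, -0.0], [-0.0, 0.0, -1.0]]
wrist_force: [0.6, 0.2, 0.0]
gripper_width: 0.174
gripper_force: 0.0
time_s: 2.3
tcp_pos: [0.4727, -0.0533, 0.282]
ee_rot: [[0.994, 0.106, -0.001], [0.106, -0.994, -0.0], [-0.001, -0.0, -1.0]]
wrist_force: [-0.5, -1.0, 0.4]
gripper_width: 0.003
gripper_force: 0.0
```

```bash
python3 -m handwheel '[[[0,0,0,0,0,0.045,0],[0,0,0,0,0,0.045,0],[0,0,0,0,0,0.04,0],[0,0,0,0,0,0.02,0],[0,0,0,0,0,0.013,0],[0,0,0,0,0,0,0],[0,0,0,0,0,0,0]]]'
python3 - <<'E'
from h import *
im=cams.capture("side")[:,:,::-1];cv2.imwrite("pics/s1.png",im)
cv2.imwrite("pics/s1z.png",cv2.resize(im[130:210,220:320],None,fx=7,fy=7,interpolation=cv2.INTER_NEAREST))
E
```

```text
time_s: 3.0
tcp_pos: [0.4733, -0.0529, 0.1198]
ee_rot: [[0.994, 0.106, 0.0], [0.106, -0.994, -0.0], [0.0, 0.0, -1.0]]
wrist_force: [-0.1, -0.7, 0.7]
gripper_width: 0.003
gripper_force: 0.0
```

View pics/s1z.png

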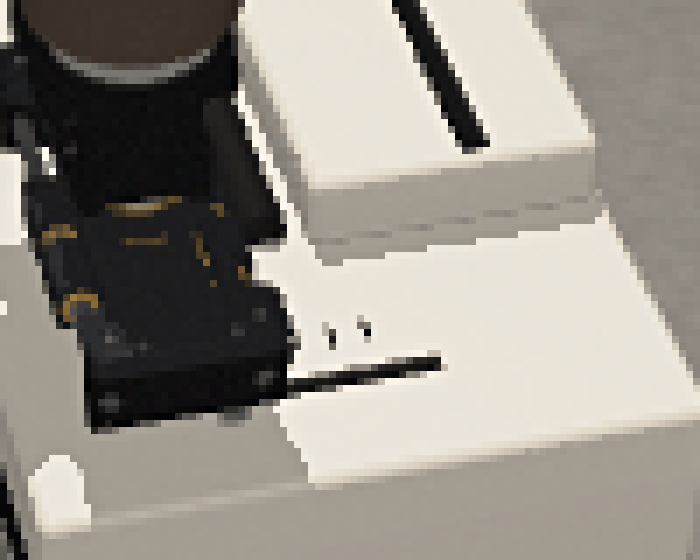

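```bash
python3 -m handwheel '[[[0,0,0,0.008,0,0,0],[0,0,0,0.008,0,0,0],[0,0,0,0.004,0,0,0],[0,0,0,0.004,0,0,0],[0,0,0,0.003,0,0,0],[0,0,0,0,0,0,0]]]'
for i in 1 2 3 4 5 6 7; do python3 -m handwheel '[[[0,0,0,0.002,0,0,0]]]' | egrep 'tcp|wrist'; done
```

```text
time_s: 3.65
tcp_pos: [0.5, -0.0502, 0.1194]
ee_rot: [[0.994, 0.107, -0.001], [0.107, -0.994, -0.0], [-0.001, 0.0, -1.0]]
wrist_force: [-0.6, -1.3, 1.6]
gripper_width: 0.005
gripper_force: 0.2
tcp_pos: [0.5005, -0.0502, 0.1193]
wrist_force: [-5.5, 0.4, 4.1]
tcp_pos: [0.5021, -0.05, 0.1193]
wrist_force: [-3.6, -0.0, 1.9]
tcp_pos: [0.5052, -0.0496, 0.1193]
wrist_force: [-1.8, 0.1, -1.5]
tcp_pos: [0.5084, -0.0492, 0.1195]
wrist_force: [0.1, -0.0, 0.8]
tcp_pos: [0.5111, -0.0489, 0.1198]
wrist_force: [0.6, 0.2, -0.1]
tcp_pos: [0.5129, -0.0487, 0.1198]
wrist_force: [-0.6, -0.3, 0.7]
tcp_pos: [0.5144, -0.0486, 0.1197]
wrist_force: [-0.8, 0.4, 0.7]
```

```bash
for i in 1 2 3 4 5 6 7 8 9 10; do python3 -m handwheel '[[[0,0,0,0.0015,0,0,0]]]' | egrep 'tcp|wrist'|tr '\n' ' ';echo; done
```

```text
tcp_pos: [0.5151, -0.0485, 0.1195] wrist_force: [-2.5, 0.5, 2.3] 
tcp_pos: [0.5155, -0.0485, 0.1193] wrist_force: [-6.1, 0.1, 3.9] 
tcp_pos: [0.5168, -0.0484, 0.1193] wrist_force: [-3.6, 0.7, 2.3] 
tcp_pos: [0.5192, -0.0481, 0.1193] wrist_force: [-2.4, -0.5, 0.6] 
tcp_pos: [0.5216, -0.0478, 0.1194] wrist_force: [-1.3, -0.2, -1.0] 
tcp_pos: [0.5239, -0.0475, 0.1197] wrist_force: [0.0, -0.3, 0.6] 
tcp_pos: [0.5255, -0.0474, 0.1199] wrist_force: [0.8, -0.1, 0.5] 
tcp_pos: [0.5266, -0.0472, 0.1198] wrist_force: [-0.8, 0.3, -0.4] 
tcp_pos: [0.5278, -0.0471, 0.1197] wrist_force: [-0.5, -0.1, 0.6] 
tcp_pos: [0.5289, -0.047, 0.1196] wrist_force: [-0.8, 0.8, 0.7]
```

```bash
for i in 1 2 3 4 5 6 7 8; do python3 -m handwheel '[[[0,0,0,0.0015,0,0,0]]]' | egrep 'tcp|wrist'|tr '\n' ' ';echo; done; python3 -m handwheel '[[[0,0,0,0,0,0,0],[0,0,0,0,0,0,0],[0,0,0,0,0,0,0],[0,0,0,0,0,0,0]]]'
```

```text
tcp_pos: [0.5299, -0.0469, 0.1195] wrist_force: [-2.5, 0.5, 2.1] 
tcp_pos: [0.5304, -0.0469, 0.1194] wrist_force: [-5.3, 0.2, 3.3] 
tcp_pos: [0.5316, -0.0468, 0.1193] wrist_force: [-3.9, -0.5, 1.9] 
tcp_pos: [0.5341, -0.0465, 0.1193] wrist_force: [-2.0, -0.7, -0.7] 
tcp_pos: [0.5365, -0.0462, 0.1194] wrist_force: [-0.4, -0.3, -1.1] 
tcp_pos: [0.5388, -0.046, 0.1196] wrist_force: [0.4, -0.4, -0.5] 
tcp_pos: [0.5403, -0.0458, 0.1198] wrist_force: [-0.3, 0.2, 0.1] 
tcp_pos: [0.5415, -0.0456, 0.1197] wrist_force: [0.0, 1.1, -1.0] 
time_s: 6.55
tcp_pos: [0.5406, -0.0458, 0.1196]
ee_rot: [[0.994, 0.107, 0.0], [0.107, -0.994, -0.0], [0.0, 0.0, -1.0]]
wrist_force: [-0.1, -0.0, -0.7]
gripper_width: 0.001
gripper_force: 0.0
```

```bash
python3 -m handwheel '[[[0,0,0,-0.01,0,0,0],[0,0,0,-0.02,0,0,0],[0,0,0,0,0,-0.04,0],[0,0,0,0,0,-0.04,0],[0,0,0,0,0,-0.04,0],[0,0,0,-0.0055,0.0437,0,0],[0,0,0,-0.0055,0.0437,0,0],[0,0,0,-0.0055,0.0437,0,0],[0,0,0,-0.0055,0.0437,0,0],[0,0,0,-0.0055,0.0437,0,0],[0,0,0,-0.0055,0.0437,0,0],[0,0,0,0,0,0,0]]]'
python3 - <<'E'
from h import *
s=cams.capture("side")[:,:,::-1]
cv2.imwrite("pics/s2.png",cv2.resize(s[150:214,230:310],None,fx=8,fy=8,interpolation=cv2.INTER_NEAREST))
E
```

```text
time_s: 7.75
tcp_pos: [0.5045, -0.3172, 0.2386]
ee_rot: [[0.995, 0.101, -0.001], [0.101, -0.995, -0.0], [-0.001, 0.0, -1.0]]
wrist_force: [-0.0, 0.9, -0.6]
gripper_width: 0.005
gripper_force: 0.0
```

View pics/s2.png

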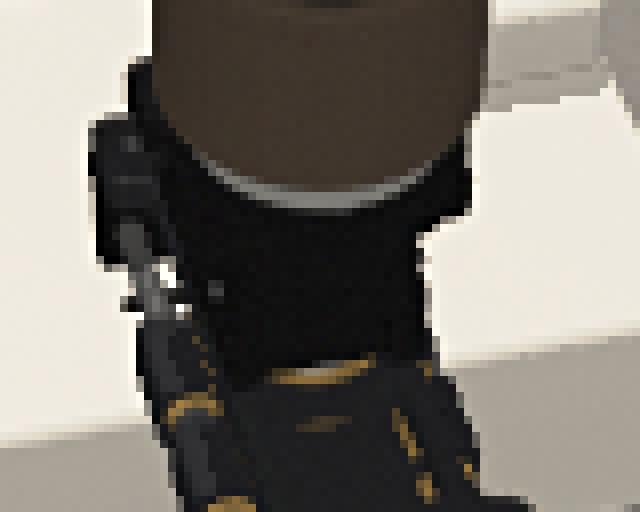

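The gripper blocks the side camera's view of the lever, so I'll try the top camera.

Run:
```python
from h import *
s=cams.capture("top")[:,:,::-1]
cv2.imwrite("pics/t2.png",cv2.resize(s[140:215,230:330],None,fx=8,fy=8,interpolation=cv2.INTER_NEAREST))
e=np.array([.9945,.105,0]);n=np.array([-.105,.9945,0])
for tr in(.039,.054,.069):
    print(tr,(proj("top",[ (.5524+tr-.054+dx)*e-.103*n+[0,0,.1395] for dx in(-.006,.006)])-[230,140]+.5)*8)
print((proj("top",[[.5055,-.3125,.058]])-[230,140]+.5)*8)
```

```text
0.039 [[169.7364746  292.41799266]
 [166.27979752 266.20576039]]
0.054 [[165.41749409 259.66687763]
 [161.97570554 233.56775702]]
0.069 [[161.11710836 227.05703134]
 [157.69008171 201.07005948]]
[[747.6225357 394.7747975]]
```

View pics/t2.png

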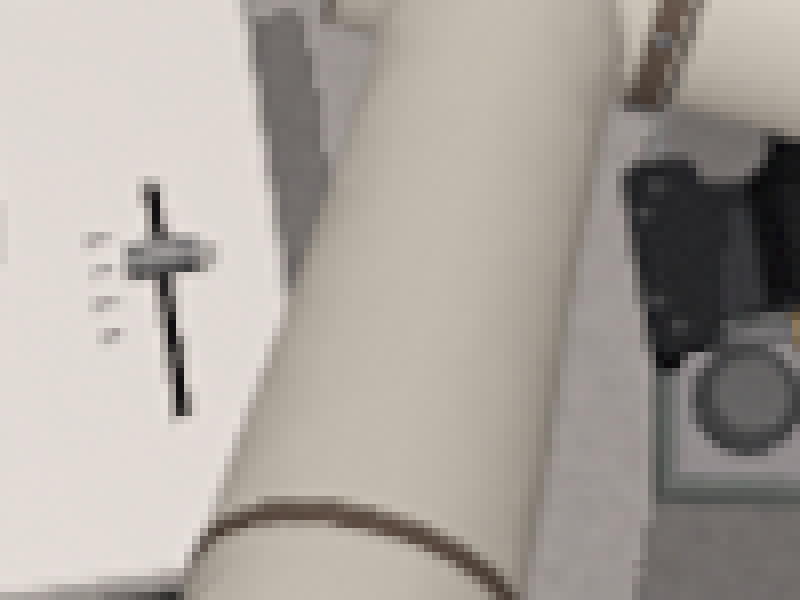

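The lever's top sits at crop rows 235–262, which matches the prediction for the third notch (234–260), and the second dash from the top is level with it. The feed button at (748,398) also matches its estimated position. Next is the press.

```bash
python3 -m handwheel '[[[0,0,0,0,-0.005,0.04,0],[0,0,0,0,0,0.04,0],[0,0,0,0,0,0.04,0],[0,0,0,0,0,0.03,0],[0,0,0,0,0,0.018,0],[0,0,0,0,0,0,0],[0,0,0,0,0,0,0]]]'
for i in 1 2 3 4 5 6 7 8; do o=$(python3 -m handwheel '[[[0,0,0,0,0,0.002,0]]]' | egrep 'tcp|wrist'|tr '\n' ' ');echo $o; done
```

```text
time_s: 8.55
tcp_pos: [0.506, -0.3074, 0.0723]
ee_rot: [[0.994, 0.109, 0.0], [0.109, -0.994, -0.0], [0.0, 0.001, -1.0]]
wrist_force: [0.9, -1.0, 0.8]
gripper_width: 0.003
gripper_force: 0.0
tcp_pos: [0.5069, -0.3081, 0.0716] wrist_force: [0.2, 0.3, -0.1]
tcp_pos: [0.5064, -0.3082, 0.0691] wrist_force: [0.1, -0.7, 0.4]
tcp_pos: [0.5059, -0.3083, 0.0664] wrist_force: [-0.5, -0.8, -0.7]
tcp_pos: [0.5056, -0.3083, 0.0639] wrist_force: [0.3, 0.2, -0.2]
tcp_pos: [0.5055, -0.3083, 0.0617] wrist_force: [0.8, 1.1, 2.1]
tcp_pos: [0.5056, -0.3083, 0.0598] wrist_force: [-0.4, -0.0, 3.5]
tcp_pos: [0.5056, -0.3083, 0.0579] wrist_force: [-1.2, 0.8, 4.6]
tcp_pos: [0.5056, -0.3084, 0.0567] wrist_force: [-3.9, 5.0, 18.8]
```

```bash
python3 -m handwheel '[[[0,0,0,0,0,0,0],[0,0,0,0,0,0,0],[0,0,0,0,0,0,0]]]'
python3 -m handwheel '[[[0,0,0,0,0,-0.01,0],[0,0,0,0,0,-0.03,0],[0,0,0,0,0,-0.04,0],[0,0,0,0,0,-0.04,0],[0,0,0,0,0,0,0],[0,0,0,0,0,0,0],[0,0,0,0,0,0,0]]]'
python3 - <<'E'
from h import *
s=cams.capture("top")[:,:,::-1]
cv2.imwrite("pics/t3.png",cv2.resize(s[140:215,230:330],None,fx=8,fy=8,interpolation=cv2.INTER_NEAREST))
E
```

```text
time_s: 9.65
tcp_pos: [0.5056, -0.3083, 0.0569]
ee_rot: [[0.994, 0.107, 0.0], [0.107, -0.994, -0.001], [0.0, 0.001, -1.0]]
wrist_force: [-2.5, 3.7, 8.6]
gripper_width: 0.008
gripper_force: 4.5
time_s: 10.35
tcp_pos: [0.5046, -0.3078, 0.1742]
ee_rot: [[0.994, 0.106, -0.002], [0.106, -0.994, 0.001], [-0.002, -0.002, -1.0]]
wrist_force: [-0.4, -0.5, -0.2]
gripper_width: 0.004
gripper_force: 0.0
```

View pics/t3.png

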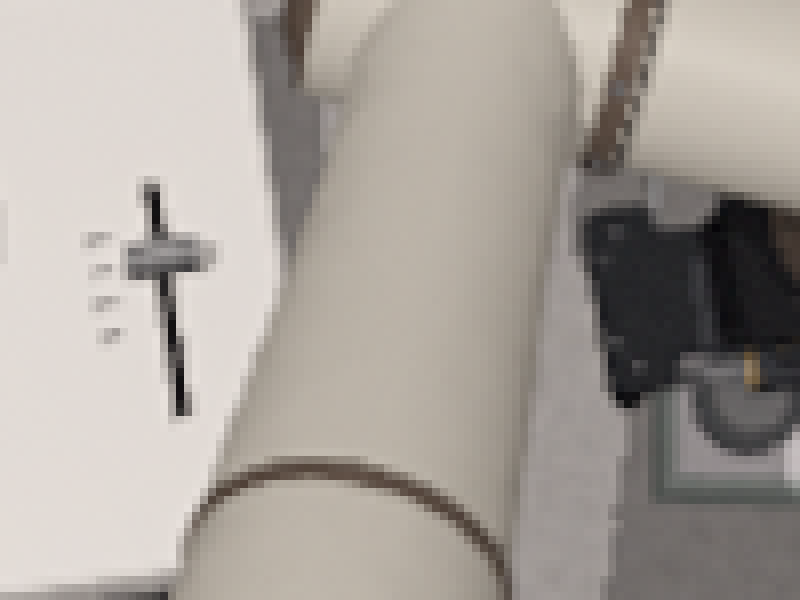

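The lever is still in the third notch. The press was about 4 mm off-centre and a finger may have touched the collar, so I'll repeat it centred to be sure.

```bash
python3 -m handwheel '[[[0,0,0,0,0.0045,0,0],[0,0,0,0,0,0.04,0],[0,0,0,0,0,0.04,0],[0,0,0,0,0,0.022,0],[0,0,0,0,0,0,0],[0,0,0,0,0,0,0],[0,0,0,0,0,0.004,0],[0,0,0,0,0,0,0]]]'
for i in 1 2 3 4 5 6; do o=$(python3 -m handwheel '[[[0,0,0,0,0,0.002,0]]]' | egrep 'tcp|wrist'|tr '\n' ' ');echo $o; done; python3 -m handwheel '[[[0,0,0,0,0,0,0],[0,0,0,0,0,0,0],[0,0,0,0,0,0,0]]]'
python3 -m handwheel '[[[0,0,0,0,0,-0.01,0],[0,0,0,0,0,-0.03,0],[0,0,0,0,0,-0.04,0],[0,0,0,0,0,-0.04,0],[0,0,0,0,0,0,0],[0,0,0,0,0,0,0],[0,0,0,0,0,0,0]]]'
```

```text
time_s: 11.2
tcp_pos: [0.5066, -0.3129, 0.0706]
ee_rot: [[0.994, 0.107, 0.002], [0.107, -0.994, -0.001], [0.002, 0.001, -1.0]]
wrist_force: [0.0, -0.5, -0.2]
gripper_width: 0.006
gripper_force: 0.0
tcp_pos: [0.5067, -0.313, 0.0688] wrist_force: [-0.2, -0.3, 0.2]
tcp_pos: [0.5063, -0.3128, 0.0662] wrist_force: [-0.8, -0.1, 0.2]
tcp_pos: [0.506, -0.3127, 0.0638] wrist_force: [0.1, 0.0, -0.2]
tcp_pos: [0.506, -0.3127, 0.0617] wrist_force: [-0.3, 0.5, 0.8]
tcp_pos: [0.506, -0.3127, 0.0598] wrist_force: [-0.7, 0.3, 2.9]
tcp_pos: [0.5061, -0.3127, 0.0579] wrist_force: [-1.0, 0.4, 3.8]
time_s: 12.1
tcp_pos: [0.506, -0.3127, 0.0578]
ee_rot: [[0.994, 0.107, 0.0], [0.107, -0.994, -0.0], [0.0, 0.0, -1.0]]
wrist_force: [-0.9, 0.9, 4.6]
gripper_width: 0.001
gripper_force: 2.1
time_s: 12.8
tcp_pos: [0.505, -0.3123, 0.1763]
ee_rot: [[0.994, 0.106, -0.002], [0.106, -0.994, 0.001], [-0.002, -0.002, -1.0]]
wrist_force: [0.2, -0.1, -0.1]
gripper_width: 0.008
gripper_force: 0.0
```

That press stopped just short of the bottom, so I'll go deeper this time.

```bash
python3 -m handwheel '[[[0,0,0,0,0,0.04,0],[0,0,0,0,0,0.04,0],[0,0,0,0,0,0.022,0],[0,0,0,0,0,0.005,0],[0,0,0,0,0,0.005,0],[0,0,0,0,0,0.004,0],[0,0,0,0,0,0.002,0],[0,0,0,0,0,0,0]]]' | egrep 'tcp|wrist'
for i in 1 2 3; do o=$(python3 -m handwheel '[[[0,0,0,0,0,0.001,0],[0,0,0,0,0,0,0]]]' | egrep 'tcp|wrist'|tr '\n' ' ');echo $o; done
```

```text
tcp_pos: [0.5065, -0.313, 0.0607]
wrist_force: [-0.6, -0.1, 2.8]
tcp_pos: [0.5064, -0.3129, 0.0595] wrist_force: [-0.7, 0.6, 3.2]
tcp_pos: [0.5065, -0.3129, 0.058] wrist_force: [-0.2, 0.0, 4.3]
tcp_pos: [0.5065, -0.313, 0.057] wrist_force: [0.5, -0.7, 4.9]
```

```bash
for i in 1 2; do o=$(python3 -m handwheel '[[[0,0,0,0,0,0.001,0],[0,0,0,0,0,0,0]]]' | egrep 'tcp|wrist'|tr '\n' ' ');echo $o; done; python3 -m handwheel '[[[0,0,0,0,0,0,0],[0,0,0,0,0,0,0]]]' | egrep 'tcp|wrist'
```

```text
tcp_pos: [0.5065, -0.313, 0.0569] wrist_force: [-1.7, 1.3, 9.4]
tcp_pos: [0.5065, -0.313, 0.0568] wrist_force: [-2.7, 3.2, 14.2]
tcp_pos: [0.5065, -0.313, 0.0568]
wrist_force: [-2.5, 1.8, 13.5]
```

The button hit its hard stop at z 0.0568, well past the 5 N spring force, so it is fully down. I'll release it and hand the job in.

```bash
python3 -m handwheel '[[[0,0,0,0,0,-0.01,0],[0,0,0,0,0,-0.03,0],[0,0,0,0,0,-0.04,0],[0,0,0,0,0,-0.04,0],[0,0,0,0,0,0,0],[0,0,0,0,0,0,0],[0,0,0,0,0,0,0],[0,0,0,0,0,0,0]]]' | egrep 'tcp|wrist'
python3 -c "
from h import *
print(r.finish_job())"
```

```text
tcp_pos: [0.505, -0.3123, 0.1726]
wrist_force: [1.1, -0.0, -0.6]
the job is handed in; nothing more can be done
None
```

The paper-gap lever is in its third notch (checked by camera), the feed button was pressed to its stop (three presses, the last one centred) and released, and the job is handed in; no verdict came back.

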